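Find the softest landing pad and mark it

TASK

The class has built three sprung landing pads for its wooden figures. With the fingertips, press each pad down about a centimetre and let it up again, going from the robot's left to its right, to find which is the softest; then push the tag beside that pad fully down. Leave the other two tags up, pick nothing up, and do not disturb the things standing around.

Things in the scene. Friction and masses are not known exactly. Their poses are not given: they have to be found in the camera images.
- left_pad (a point): Stand on the robot's left (+y): centre of the top face of its round black rubber-faced pad (68 mm across, 10 mm thick, 98 mm above the table) when the pad is up. Fixed point, does not go down with the pad. The pad slides straight down 20 mm on a spring and comes back by itself. Pads look alike; fully down they take about 5, 11 and 20 N, in any order. x axis: away from its tag.
- left_tag (a point): Stand on the robot's left (+y): top centre of its T-shaped tag when right up (head 24 x 48 x 6 mm, long side along y; top 94 mm above the table). Fixed point, does not go down with the tag. The tag slides straight down 22 mm until its head seats on the wooden holder, whose top is 28 mm below this point; 3.5 N friction keeps it where left. 85 mm from the pad's centre, towards the robot.
- left_slide (a joint): How far the tag of the stand on the robot's left (+y) is pushed down, m: 0 right up, 0.022 fully down. At the start 0 to 0.004.
- middle_pad (a point): Stand in the middle: centre of the top face of its round black rubber-faced pad (68 mm across, 10 mm thick, 98 mm above the table) when the pad is up. Fixed point, does not go down with the pad. The pad slides straight down 20 mm on a spring and comes back by itself. Pads look alike; fully down they take about 5, 11 and 20 N, in any order. x axis: away from its tag.
- middle_tag (a point): Stand in the middle: top centre of its T-shaped tag when right up (head 24 x 48 x 6 mm, long side along y; top 94 mm above the table). Fixed point, does not go down with the tag. The tag slides straight down 22 mm until its head seats on the wooden holder, whose top is 28 mm below this point; 3.5 N friction keeps it where left. 85 mm from the pad's centre, towards the robot.
- middle_slide (a joint): How far the tag of the stand in the middle is pushed down, m: 0 right up, 0.022 fully down. At the start 0 to 0.004.
- right_pad (a point): Stand on the robot's right (-y): centre of the top face of its round black rubber-faced pad (68 mm across, 10 mm thick, 98 mm above the table) when the pad is up. Fixed point, does not go down with the pad. The pad slides straight down 20 mm on a spring and comes back by itself. Pads look alike; fully down they take about 5, 11 and 20 N, in any order. x axis: away from its tag.
- right_tag (a point): Stand on the robot's right (-y): top centre of its T-shaped tag when right up (head 24 x 48 x 6 mm, long side along y; top 94 mm above the table). Fixed point, does not go down with the tag. The tag slides straight down 22 mm until its head seats on the wooden holder, whose top is 28 mm below this point; 3.5 N friction keeps it where left. 85 mm from the pad's centre, towards the robot.
- right_slide (a joint): How far the tag of the stand on the robot's right (-y) is pushed down, m: 0 right up, 0.022 fully down. At the start 0 to 0.004.
- glue: Glue stick standing between the left and middle stands, 24 mm across, 64 mm tall; origin at the centre of its underside. Bystander.
- figure: Small cut-out plywood figure standing between the middle and right stands, foot 26 x 30 mm, 67 mm tall; origin at the centre of its underside. Bystander.
- jar: Closed jar, 52 mm across, 65 mm tall, beyond the stands; origin at the centre of its underside. Bystander.
- eraser: Black board eraser, 55 x 110 x 34 mm, beyond the stands; origin at the centre of its underside. Bystander.
- tape: Roll of tape lying flat, 90 mm across, 24 mm tall, at the right; origin at the centre of its underside. Bystander.
- cup: Open cup, 76 mm across, 95 mm tall, at the left; origin at the centre of its underside. Bystander.

How it is judged:
By the outcome, as a careful person would: the job done as asked, in the order asked, and still so for the second after the job is handed in, with the robot touching nothing.
It also fails if it takes over 58 s, if anything falls off the work surface, if the arm or the gripper's body presses on something with over 40 N, if the wrist force passes 120 N, or if a joint passes its speed limit or range.

ROBOT

A 6-joint arm with a two-finger parallel gripper is mounted at the origin on the work surface. World frame = base frame: x ahead of the robot, y to its left, z up, the work surface at z = 0. Lengths are in m, angles in rad, forces in N, time in s.
With the tool pointing down it reaches from about 0.35 to 0.975 m from the base axis. Payload 17.4 kg.
Tool frame: the origin (TCP) lies at the very end of the fingers, on their centre line; the grasp point (between the pads) lies 19 mm behind it; z points along the fingers, y is the direction in which the jaws open and shut (so a half turn about z gives the same grasp; the last joint's range is limited). The gripper opens to 85 mm and grips with 20 to 120 N. Pads are 22 mm wide; open, the fingers measure 114 mm over their backs; the gripper's body (76 mm by 85 mm) begins 54 mm behind the grasp point. The pads swing forward as they close: fully open they stand 13 mm farther back than shut.
Start: joints at [-1.16, 0.116, 1.442, -0, 1.584, -0.038], TCP at [0.293, -0.608, 0.231] pointing down, gripper open.
Joint ranges: [-2.83, 2.83], [-0.83, 2.19], [0.07, 2.5], [-1.14, 4.28], [0.01, 3], [-2.97, 2.97]. Speed limits (rad/s): [1.89, 1.89, 2.22, 3.14, 3.14, 3.14].

INTERFACE

Orientations are given as [roll, pitch, yaw] about the fixed x, y, z axes, in that order (R = Rz(yaw) Ry(pitch) Rx(roll)).
In Python, from station import status, eyes, env gives the robot as it stands. The module is installed in compiled form; this text tells all that it offers.
- The arm moves only by the shell command python3 -m jog 'ROWS' [FORCE]. ROWS is JSON, a list of rows, each an object with "slide": the shift along the tool's x, y, z in mm, a list of three; "angular": the turn, a rotation vector about the tool's x, y, z in rad, a list of three; "grip": the opening, from -1 (shut) to 1 (fully open). A call has 1 to 12 rows; each row is the pose to reach, as a shift and turn from the pose commanded when the call began, along the tool's axes at that moment; what a row does not reach only later rows make up. A row lasts 1/8 s, in which the tool goes at most 62.5 mm and 10.7 degrees, less where a joint would pass 70% of its speed; a pose out of reach is approached as far as the arm can. A call with a gripper value outside its range is refused whole. The fingers move at their own pace and stop on an object; FORCE is the grip in N (left out, the last holds). Time passes only in rows, so rows that repeat a pose let the fingers close. It gives the time, the measured TCP pose, the force and the opening at its end, in the units of the state.
- status.read_state(): the state, without advancing time (a new reading comes with each control period).
- eyes.camera(name): name is "scene" or "top"; returns (picture, depth): 400x640x3 uint8, blue, green, red; 400x640 float32, m along the optical axis (not along the pixel's ray), 0 where there is no reading.
- eyes.get_calibration(name): a dict with "vertical_fov" (degrees; the focal length in pixels is half the picture's height over the tangent of half this angle, whatever the lens; pixels are square), "cx", "cy" (the principal point, pixels), "origin" and "orientation" of the camera in the world. Camera axes: x right, y down, z forward; pixel columns grow to the right and rows downward; lengths in m; the calibration is good to about 2 mm. A picture is of the moment at which its call begins. get_calibration takes no time and is no camera call.
- env.finish_job(): hands the job in, once; it reports no verdict.
The state is a dict: "clock": time; "qpos": joint angles; "joint_velocities": joint speeds; "tau": joint torques, N m; "ee_pos": TCP position; "tool_rot": TCP orientation; "force": force on the tool from outside, world axes, zero at the start; "torque": the same for the moment, N m; "opening": finger opening in m.
Only numpy, scipy, OpenCV 4.12 (cv2) and the standard library are available. Lean on these libraries where they do the work, as an engineer would, in place of code of your own. Each camera call takes 0.05 s, during which the arm holds its last target. There are 200 camera calls.

## Working session

There is one attempt and no reset: what is moved stays moved. The work goes in short steps, Python scripts to look and compute and a shell command to move; the robot and the scene stay as the last step left them, time stands still between calls to the robot, and variables do not carry over. Pictures are saved under pics/ and viewed, on a budget of 10 in all, crops included, one or two more only if the job needs it, and the job is handed in when it is done.

```bash
mkdir -p pics; cat > h.py <<'E'
import numpy as np, cv2
from scipy.spatial.transform import Rotation as R
from station import status, eyes, env
def look(n):
    p,d=eyes.camera(n); return p,d,eyes.get_calibration(n)
def rot(o):
    o=np.array(o,float)
    return o if o.shape==(3,3) else (R.from_euler('xyz',o).as_matrix() if o.size==3 else R.from_quat(o).as_matrix())
def world(u,v,z,c):
    f=200/np.tan(np.radians(c['vertical_fov'])/2)
    return np.array(c['origin'])+rot(c['orientation'])@np.array([(u-c['cx'])/f*z,(v-c['cy'])/f*z,z])
def cloud(d,c):
    f=200/np.tan(np.radians(c['vertical_fov'])/2)
    v,u=np.mgrid[:400,:640]
    P=np.stack([(u-c['cx'])/f*d,(v-c['cy'])/f*d,d],-1)
    W=P@rot(c['orientation']).T+np.array(c['origin']); W[d==0]=np.nan; return W
E
python3 - <<'E'
from h import *
for n in('top','scene'):
    p,d,c=look(n); print(n,c); cv2.imwrite(f'pics/{n}0.png',p); np.save(f'{n}.npy',d)
print(status.read_state())
E
```

```text
top {'vertical_fov': 55.824857785034375, 'cx': 314.1459599347169, 'cy': 198.75948217005205, 'origin': array([0.40679623, 0.00442078, 1.16623745]), 'orientation': array([-2.98387371,  0.01979911, -1.54863833])}
scene {'vertical_fov': 56.63654884237372, 'cx': 312.0382596539475, 'cy': 202.16801035002842, 'origin': array([ 1.18149978, -0.42732539,  0.74918782]), 'orientation': array([-2.28617713, -0.0202323 ,  0.97807747])}
{'clock': 0.1, 'qpos': array([-1.15979508e+00,  1.16422011e-01,  1.44217137e+00,  1.53185758e-06,
        1.58397723e+00, -3.78105240e-02]), 'joint_velocities': array([-0.00021742, -0.0016341 , -0.00228081,  0.00116413,  0.00239441,
       -0.00110644]), 'tau': array([ 2.15382017e-03, -7.33667564e+01, -6.33786750e+01,  1.09444827e-07,
        5.31308367e-03, -4.09319989e-05]), 'ee_pos': array([ 0.29280296, -0.60801402,  0.23066361]), 'tool_rot': array([-3.14061545e+00, -3.84990052e-05,  4.48811770e-01]), 'force': array([ 0.0754239 , -0.68595558, -0.28310662]), 'torque': array([-0.00911549,  0.03163029,  0.04256811]), 'opening': 0.08562552652188593}
```

View pics/top0.png

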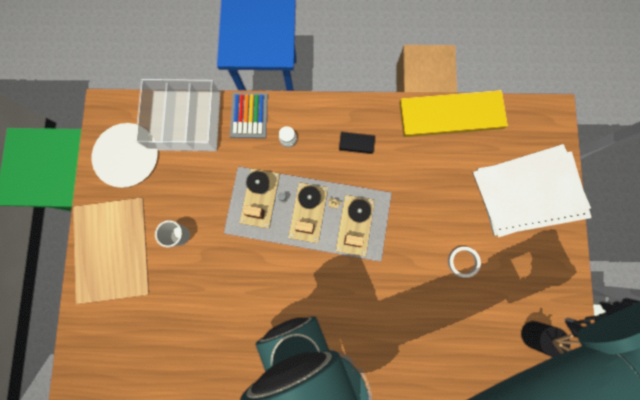

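View pics/scene0.png

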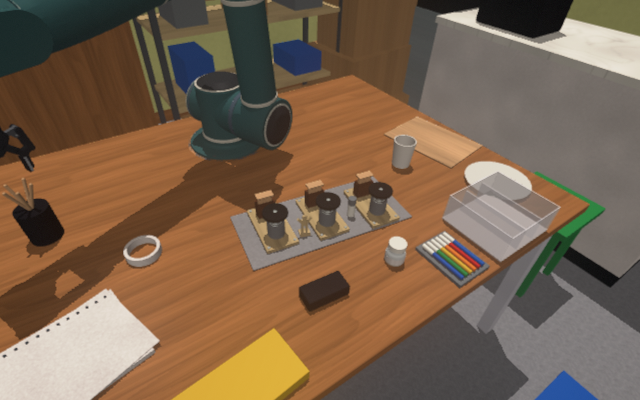

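The top view shows the pads at about (257,181), (309,197) and (359,210), with tags at (254,212), (304,227) and (354,240). The glue stick is at (284,196) and the figure at (335,202). Next I'll measure them using depth.

```bash
python3 - <<'E'
from h import *
c=eyes.get_calibration('top'); d=np.load('top.npy'); W=cloud(d,c); p=cv2.imread('pics/top0.png')
x,y,z=W[...,0],W[...,1],W[...,2]
print('table z',np.nanmedian(z[260:300,230:260]))
m=(z>0.08)&(z<.115); m[:160]=0;m[262:]=0;m[:,:230]=0;m[:,400:]=0
n,l,s,ct=cv2.connectedComponentsWithStats(m.astype(np.uint8))
for i in range(1,n):
    if s[i,4]>8:
        q=W[l==i]; print(s[i],ct[i].round(1),((q.min(0)+q.max(0))/2).round(4),np.median(q,0).round(4),cv2.minAreaRect((q[:,:2]*1000).astype(np.float32)))
for u,v in[(257,181),(309,197),(359,210),(254,212),(304,227),(354,240)]: print(W[v,u].round(3))
c2=eyes.get_calibration('scene');W2=cloud(np.load('scene.npy'),c2);print('scene')
for u,v in[(380,190),(326,201),(274,213),(363,178),(315,187),(264,199)]: print(W2[v,u].round(3))
cv2.imwrite('pics/c.png',cv2.resize(p[155:270,215:400],None,fx=4,fy=4,interpolation=cv2.INTER_CUBIC))
E
```

```text
table z 0.00013324492768163054
[246 170  24  24 431] [257.5 181.4] [0.6247 0.1949 0.0957] [0.6247 0.1946 0.0982] ((624.4974975585938, 195.00599670410156), (66.34829711914062, 65.58849334716797), 75.21560668945312)
[298 185  24  24 433] [309.4 196.7] [0.5829 0.0428 0.0964] [0.5814 0.0437 0.0984] ((582.681884765625, 42.818626403808594), (65.90679168701172, 65.27598571777344), 45.230735778808594)
[348 199  24  24 446] [359.5 210.2] [ 0.5452 -0.1006  0.0981] [ 0.546  -0.0993  0.0983] ((545.0703125, -100.37530517578125), (65.8299560546875, 65.89784240722656), 2.5871880054473877)
[244 205  17  11 139] [252.1 210.2] [0.541  0.2076 0.0907] [0.5408 0.2074 0.0916] ((540.7569580078125, 207.33377075195312), (46.901512145996094, 23.948396682739258), 81.51427459716797)
[296 221  18  11 141] [304.2 225.8] [0.4985 0.0554 0.0905] [0.4983 0.0566 0.0914] ((498.6598815917969, 56.33577346801758), (47.54722213745117, 24.38274383544922), 80.16226196289062)
[346 235  18  11 146] [354.7 239.7] [ 0.4615 -0.0873  0.0913] [ 0.4616 -0.0884  0.0914] ((462.19464111328125, -87.76136779785156), (47.48542785644531, 23.74598503112793), 81.20012664794922)
[0.625 0.195 0.101]
[0.581 0.044 0.098]
[ 0.547 -0.099  0.095]
[0.535 0.202 0.091]
[0.495 0.057 0.091]
[ 0.461 -0.086  0.091]
scene
[0.628 0.19  0.1  ]
[0.583 0.037 0.098]
[ 0.549 -0.104  0.097]
[0.549 0.196 0.088]
[0.51  0.051 0.09 ]
[ 0.466 -0.09   0.079]
```

View pics/c.png

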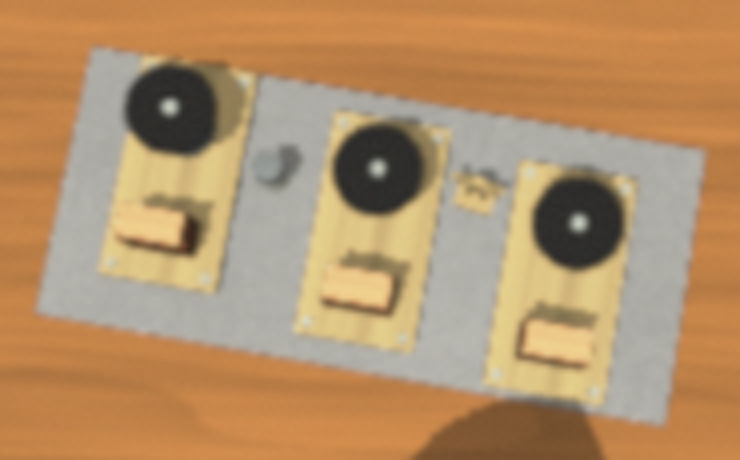

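The close-up confirms the three pads and tags, with stand yaw about -0.15 rad. The glue and figure sit between the stands, clear of both. Next: go above the left pad with the fingers shut.

```bash
cat >> h.py <<'E'
T=dict(LP=(.6245,.195),MP=(.582,.043),RP=(.5455,-.1),LT=(.541,.2075),MT=(.4985,.056),RT=(.462,-.088))
def to(name,z,yaw=-.15):
    s=status.read_state(); r=rot(s['tool_rot'])
    print(name,'slide',(r.T@(np.array([*T[name],z])-s['ee_pos'])*1000).round(1),'ang',R.from_matrix(r.T@rot([np.pi,0,yaw])).as_rotvec().round(4))
E
python3 -c "
from h import *
to('LP',.14)"
```

```text
LP slide [ 647.3 -579.5   91.3] ang [-1.000e-03  3.000e-04  5.988e-01]
```

```bash
python3 -m jog '[{"slide":[60,-50,0],"angular":[0,0,0.15],"grip":-1},{"slide":[110,-95,0],"angular":[0,0,0.3],"grip":-1},{"slide":[160,-140,0],"angular":[0,0,0.45],"grip":-1},{"slide":[205,-180,10],"angular":[0,0,0.6],"grip":-1},{"slide":[647,-579,30],"angular":[-0.001,0,0.599],"grip":-1},{"slide":[647,-579,30],"angular":[-0.001,0,0.599],"grip":-1},{"slide":[647,-579,30],"angular":[-0.001,0,0.599],"grip":-1},{"slide":[647,-579,30],"angular":[-0.001,0,0.599],"grip":-1},{"slide":[647,-579,30],"angular":[-0.001,0,0.599],"grip":-1},{"slide":[647,-579,30],"angular":[-0.001,0,0.599],"grip":-1},{"slide":[647,-579,30],"angular":[-0.001,0,0.599],"grip":-1},{"slide":[647,-579,30],"angular":[-0.001,0,0.599],"grip":-1}]'; python3 -c "
from h import *
to('LP',.11)"
```

```text
clock: 1.6
ee_pos: [0.5799, 0.0862, 0.2055]
tool_rot: [3.141, -0.0, -0.15]
force: [0.2, -0.2, -0.1]
opening: 0.0001
LP slide [  27.8 -114.4   95.4] ang [ 0.001  -0.0003  0.    ]
```

```bash
python3 -m jog '[{"slide":[27,-114,50],"angular":[0,0,0],"grip":-1},{"slide":[27,-114,60],"angular":[0,0,0],"grip":-1},{"slide":[27,-114,80],"angular":[0,0,0],"grip":-1},{"slide":[27,-114,80],"angular":[0,0,0],"grip":-1},{"slide":[27,-114,80],"angular":[0,0,0],"grip":-1}]'; python3 -c "
from h import *
to('LP',.108)
p,d,c=look('scene'); cv2.imwrite('pics/s1.png',cv2.resize(p[100:260,230:430],None,fx=4,fy=3.75))"
```

```text
clock: 2.22
ee_pos: [0.6235, 0.1917, 0.1269]
tool_rot: [3.141, -0.001, -0.151]
force: [0.6, -0.5, 0.5]
opening: 0.0
LP slide [ 0.4 -3.5 18.9] ang [ 0.0006 -0.0015 -0.0012]
```

View pics/s1.png

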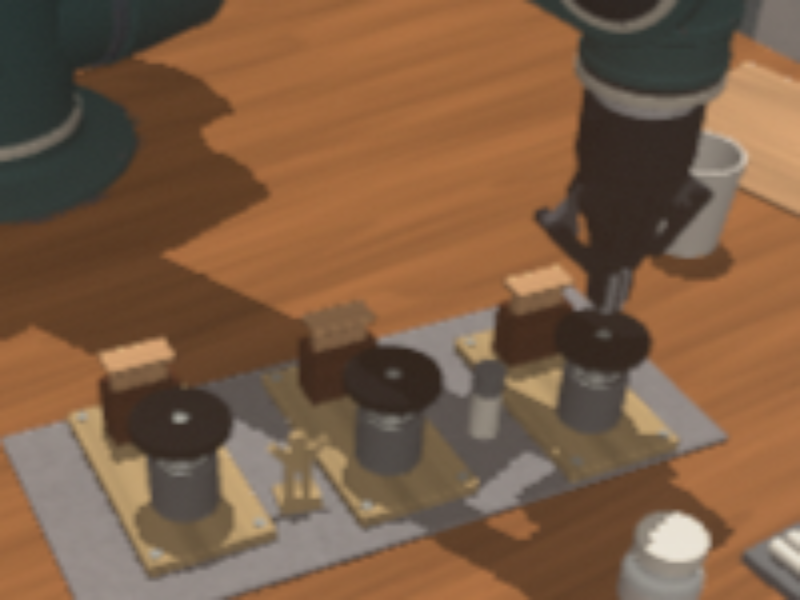

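```bash
cat > f.py <<'E'
from h import *
s=status.read_state();print('S',s['clock'],s['ee_pos'].round(4),'F',s['force'].round(2))
E
python3 -m jog '[{"slide":[0,-3,12],"angular":[0,0,0],"grip":-1},{"slide":[0,-3,19],"angular":[0,0,0],"grip":-1},{"slide":[0,-3,19],"angular":[0,0,0],"grip":-1},{"slide":[0,-3,19],"angular":[0,0,0],"grip":-1}]' >/dev/null; python3 f.py
python3 -m jog '[{"slide":[0,0,4],"angular":[0,0,0],"grip":-1},{"slide":[0,0,8],"angular":[0,0,0],"grip":-1},{"slide":[0,0,12],"angular":[0,0,0],"grip":-1},{"slide":[0,0,15],"angular":[0,0,0],"grip":-1},{"slide":[0,0,15],"angular":[0,0,0],"grip":-1},{"slide":[0,0,15],"angular":[0,0,0],"grip":-1}]' >/dev/null; python3 f.py
```

```text
S 2.775 [0.6238 0.1955 0.1067] F [0.07 0.49 0.16]
S 3.525 [0.6238 0.1956 0.0921] F [-3.41 -0.36  6.8 ]
```

```bash
python3 -m jog '[{"slide":[0,0,2],"angular":[0,0,0],"grip":-1},{"slide":[0,0,4],"angular":[0,0,0],"grip":-1},{"slide":[0,0,4],"angular":[0,0,0],"grip":-1},{"slide":[0,0,4],"angular":[0,0,0],"grip":-1}]' >/dev/null; python3 f.py
python3 -m jog '[{"slide":[0,0,-6],"angular":[0,0,0],"grip":-1},{"slide":[0,0,-12],"angular":[0,0,0],"grip":-1},{"slide":[0,0,-24],"angular":[0,0,0],"grip":-1},{"slide":[0,0,-42],"angular":[0,0,0],"grip":-1},{"slide":[0,0,-42],"angular":[0,0,0],"grip":-1},{"slide":[0,0,-42],"angular":[0,0,0],"grip":-1}]' >/dev/null; python3 f.py;  python3 -c "
from h import *
to('MP',.108)
p,d,c=look('scene');W=cloud(d,c);print(W[150:230,360:395][(W[150:230,360:395,2]>.06)&(W[150:230,360:395,2]<.104)][:,2].max())
d=look('top');W=cloud(d[1],d[2])
for u,v in[(250,181),(258,190),(303,197),(353,210),(252,210)]:print(W[v,u].round(3))
"
```

```text
S 4.025 [0.6238 0.1956 0.0885] F [-4.99 -0.75 10.14]
S 4.775 [0.6237 0.1956 0.1294] F [-0.8   0.21 -0.38]
MP slide [-18.4 157.1  21.6] ang [ 0.001  -0.0002 -0.0002]
0.10181854640288246
[0.59  0.183 0.268]
[0.599 0.192 0.098]
[0.58  0.061 0.1  ]
[ 0.545 -0.082  0.102]
[0.491 0.132 0.492]
```

The left pad took about 10 N at 9.5 mm, so it looks like the 20 N pad. The middle pad is next.

```bash
python3 -m jog '[{"slide":[-7,52,0],"angular":[0,0,0],"grip":-1},{"slide":[-13,105,0],"angular":[0,0,0],"grip":-1},{"slide":[-18,157,0],"angular":[0,0,0],"grip":-1},{"slide":[-18,157,0],"angular":[0,0,0],"grip":-1},{"slide":[-18,157,10],"angular":[0,0,0],"grip":-1},{"slide":[-18,157,21],"angular":[0,0,0],"grip":-1},{"slide":[-18,157,21],"angular":[0,0,0],"grip":-1},{"slide":[-18,157,21],"angular":[0,0,0],"grip":-1}]' >/dev/null; python3 f.py
python3 -m jog '[{"slide":[0,0,4],"angular":[0,0,0],"grip":-1},{"slide":[0,0,8],"angular":[0,0,0],"grip":-1},{"slide":[0,0,12],"angular":[0,0,0],"grip":-1},{"slide":[0,0,15],"angular":[0,0,0],"grip":-1},{"slide":[0,0,15],"angular":[0,0,0],"grip":-1},{"slide":[0,0,15],"angular":[0,0,0],"grip":-1}]' >/dev/null; python3 f.py
```

```text
S 5.875 [0.5825 0.0436 0.1085] F [-0.41 -0.31  0.08]
S 6.625 [0.5825 0.043  0.0939] F [-1.23  0.27  2.54]
```

```bash
python3 -m jog '[{"slide":[0,0,3],"angular":[0,0,0],"grip":-1},{"slide":[0,0,6],"angular":[0,0,0],"grip":-1},{"slide":[0,0,6],"angular":[0,0,0],"grip":-1},{"slide":[0,0,6],"angular":[0,0,0],"grip":-1}]' >/dev/null; python3 f.py
python3 -m jog '[{"slide":[0,0,-6],"angular":[0,0,0],"grip":-1},{"slide":[0,0,-12],"angular":[0,0,0],"grip":-1},{"slide":[0,0,-24],"angular":[0,0,0],"grip":-1},{"slide":[0,0,-42],"angular":[0,0,0],"grip":-1},{"slide":[0,0,-42],"angular":[0,0,0],"grip":-1},{"slide":[0,0,-42],"angular":[0,0,0],"grip":-1}]' >/dev/null; python3 f.py;  python3 -c "
from h import *
to('RP',.108)"
```

```text
S 7.125 [0.5826 0.043  0.0879] F [-0.31 -0.01  5.27]
S 7.875 [0.5824 0.0431 0.1296] F [ 0.2  -1.26 -0.21]
RP slide [-15.1 147.   21.7] ang [ 0.0009 -0.0003 -0.0002]
```

Middle: 5.3 N at 10 mm, about 0.5 N/mm, which fits the 11 N pad. The right pad is next.

```bash
python3 -m jog '[{"slide":[-5,50,0],"angular":[0,0,0],"grip":-1},{"slide":[-10,100,0],"angular":[0,0,0],"grip":-1},{"slide":[-15,147,0],"angular":[0,0,0],"grip":-1},{"slide":[-15,147,0],"angular":[0,0,0],"grip":-1},{"slide":[-15,147,10],"angular":[0,0,0],"grip":-1},{"slide":[-15,147,21],"angular":[0,0,0],"grip":-1},{"slide":[-15,147,21],"angular":[0,0,0],"grip":-1},{"slide":[-15,147,21],"angular":[0,0,0],"grip":-1}]' >/dev/null; python3 f.py
python3 -m jog '[{"slide":[0,0,4],"angular":[0,0,0],"grip":-1},{"slide":[0,0,8],"angular":[0,0,0],"grip":-1},{"slide":[0,0,12],"angular":[0,0,0],"grip":-1},{"slide":[0,0,15],"angular":[0,0,0],"grip":-1},{"slide":[0,0,15],"angular":[0,0,0],"grip":-1},{"slide":[0,0,15],"angular":[0,0,0],"grip":-1}]' >/dev/null; python3 f.py
python3 -m jog '[{"slide":[0,0,3],"angular":[0,0,0],"grip":-1},{"slide":[0,0,6],"angular":[0,0,0],"grip":-1},{"slide":[0,0,6],"angular":[0,0,0],"grip":-1},{"slide":[0,0,6],"angular":[0,0,0],"grip":-1}]' >/dev/null; python3 f.py
python3 -m jog '[{"slide":[0,0,-6],"angular":[0,0,0],"grip":-1},{"slide":[0,0,-12],"angular":[0,0,0],"grip":-1},{"slide":[0,0,-24],"angular":[0,0,0],"grip":-1},{"slide":[0,0,-42],"angular":[0,0,0],"grip":-1},{"slide":[0,0,-42],"angular":[0,0,0],"grip":-1},{"slide":[0,0,-42],"angular":[0,0,0],"grip":-1}]' >/dev/null; python3 f.py;  python3 -c "
from h import *
to('RT',.11)"
```

```text
S 8.875 [ 0.5458 -0.0996  0.1088] F [ 0.34 -0.59  0.9 ]
S 9.625 [ 0.5456 -0.1001  0.094 ] F [-0.06  0.7   0.7 ]
S 10.125 [ 0.5457 -0.1001  0.088 ] F [0.68 0.36 1.33]
S 10.875 [ 0.5456 -0.1     0.1298] F [ 0.38 -0.68 -0.34]
RT slide [-84.4   0.6  19.8] ang [ 0.0009 -0.0004 -0.0002]
```

The right pad took only 1.3 N at 10 mm, so it's the softest. I'll move over its tag and push it down gradually.

```bash
python3 -m jog '[{"slide":[-45,0,0],"angular":[0,0,0],"grip":-1},{"slide":[-84,0,0],"angular":[0,0,0],"grip":-1},{"slide":[-84,0,0],"angular":[0,0,0],"grip":-1},{"slide":[-84,0,20],"angular":[0,0,0],"grip":-1},{"slide":[-84,0,20],"angular":[0,0,0],"grip":-1},{"slide":[-84,0,20],"angular":[0,0,0],"grip":-1}]' >/dev/null; python3 f.py
python3 -m jog '[{"slide":[0,0,8],"angular":[0,0,0],"grip":-1},{"slide":[0,0,14],"angular":[0,0,0],"grip":-1},{"slide":[0,0,18],"angular":[0,0,0],"grip":-1},{"slide":[0,0,22],"angular":[0,0,0],"grip":-1},{"slide":[0,0,26],"angular":[0,0,0],"grip":-1},{"slide":[0,0,30],"angular":[0,0,0],"grip":-1},{"slide":[0,0,34],"angular":[0,0,0],"grip":-1},{"slide":[0,0,36],"angular":[0,0,0],"grip":-1},{"slide":[0,0,36],"angular":[0,0,0],"grip":-1}]' >/dev/null; python3 f.py
```

```text
S 11.625 [ 0.4628 -0.0875  0.1093] F [ 0.09  0.64 -0.25]
S 12.75 [ 0.4626 -0.0876  0.0736] F [ 0.5  -0.06 -0.54]
```

```bash
python3 -m jog '[{"slide":[0,0,1],"angular":[0,0,0],"grip":-1},{"slide":[0,0,2],"angular":[0,0,0],"grip":-1}]'|grep -E 'ee|force'; python3 -m jog '[{"slide":[0,0,1],"angular":[0,0,0],"grip":-1}]'|grep -E 'ee|force';python3 -c "
from h import *
p,d,c=look('scene'); cv2.imwrite('pics/s2.png',cv2.resize(p[130:270,210:390],None,fx=4.4,fy=4.2))"
```

```text
ee_pos: [0.4627, -0.0876, 0.072]
force: [-1.9, 0.6, 7.2]
ee_pos: [0.4628, -0.0876, 0.0718]
force: [-9.7, 3.0, 22.1]
```

View pics/s2.png

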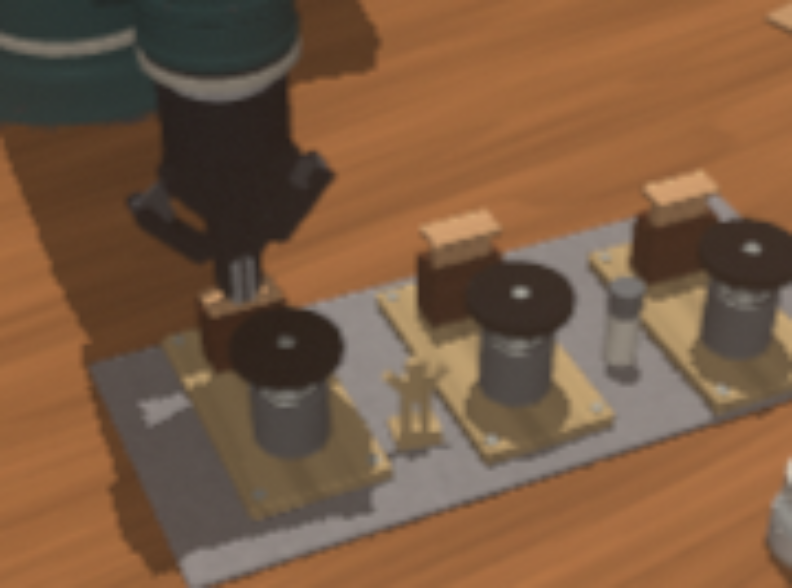

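The right tag is seated: the force has climbed to 22 N at z = 0.072, and in the picture its head at about (245,298) rests on the holder. The other two tags are up and the figure and glue are standing. I'll lift straight up and check.

```bash
python3 -m jog '[{"slide":[0,0,-6],"angular":[0,0,0],"grip":-1},{"slide":[0,0,-30],"angular":[0,0,0],"grip":-1},{"slide":[0,0,-80],"angular":[0,0,0],"grip":-1},{"slide":[0,0,-130],"angular":[0,0,0],"grip":-1},{"slide":[0,0,-130],"angular":[0,0,0],"grip":-1},{"slide":[0,0,-130],"angular":[0,0,0],"grip":-1},{"slide":[0,0,-130],"angular":[0,0,0],"grip":-1}]'; python3 -c "
from h import *
p,d,c=look('scene'); cv2.imwrite('pics/s3.png',cv2.resize(p[130:310,180:430],None,fx=3.2,fy=3.2)); W=cloud(d,c)
for k in('LT','MT','RT','LP','MP','RP'):
    m=np.hypot(W[...,0]-T[k][0],W[...,1]-T[k][1])<.011; z=W[...,2][m]; z=z[(z<.11)&(z>.04)]; print(k,len(z),np.median(z).round(4))
"
```

```text
clock: 14.05
ee_pos: [0.4622, -0.0873, 0.1995]
tool_rot: [3.141, 0.002, -0.15]
force: [-0.7, 0.1, 0.4]
opening: 0.0
LT 56 0.0865
MT 60 0.0774
RT 33 0.0724
LP 39 0.0971
MP 46 0.0979
RP 49 0.0979
```

View pics/s3.png

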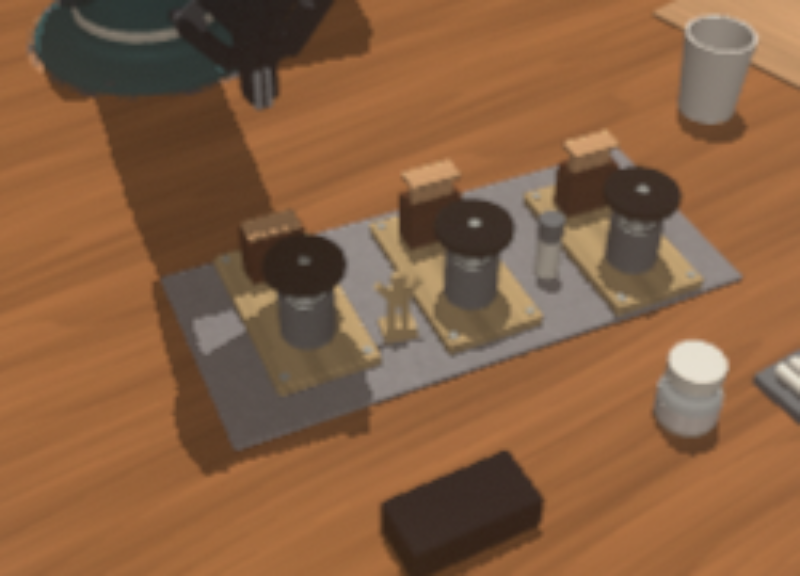

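The right tag, at about (272,230), is seated on its holder. The middle (432,178) and left (590,145) tags are up, all the pads are back up, and everything around them is still standing.

```bash
python3 -c "
from station import env
print(env.finish_job())"
```

```text
the job is handed in; nothing more can be done
None
```

The right pad is the softest, so I pushed the right tag fully down and handed the job in at about 14 s of robot time. I pressed the pads from left to right with the fingertips shut and let each one come back up:

| Pad | Pressed down | Force |
|---|---|---|
| Left | 9.5 mm | 10.1 N |
| Middle | 10 mm | 5.3 N |
| Right | 10 mm | 1.3 N |

- **Right pad reading:** 1.3 N is below the roughly 2.5 N expected for the 5 N pad, and readings wander by about 0.5 N. It is still clearly the lowest.
- **Right tag:** the force rose to 22 N with the fingertips at z = 0.072, where the tag seats. After lifting off, depth put its top at 0.0724 m.
- **Everything else:** depth showed all three pads back at 0.097–0.098 m. In the last picture the left and middle tags are up, and the glue, figure, jar, eraser and cup are standing. The tape was outside that picture, but the fingertips stayed well away from it.
- **One check that disagreed:** depth for the untouched tags came out low, at 0.0865 m left and 0.0774 m middle. I put this down to the slanted view taking in their side faces. The picture shows both up, and the top camera put both at about 0.0915 m before any move.

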